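Fit the drill plate on the hammer-boring jig

TASK

Take the longer of the two drill plates out of the wooden rack, lay it flat on the cork mat, hand grip up, and let go. Then take it by its grip, rest it on the jig's two studs and slide it lightly until its holes drop over them; keep hold while you lower it fully home on the rails, without ramming it, then let go. Leave the short plate and the other things where they are.

Things in the scene. Friction and masses are not known exactly. Their poses are not given: they have to be found in the camera images.
- plate: The long drill plate: aluminium, 180 x 90 x 8 mm, about 0.4 kg. Origin: centre of its bare underside; x along its length, y along its width, z out of the face with the wooden hand grip. Unchanged by half a turn about z. At the start it stands on its long edge in a rack slot, +y edge up, length along the slot, grip facing away from the robot; a little loose, it leans up to 4 degrees.
- plate_grip (a point): Centre of the top of the long plate's hand grip (plate frame x 0, y 0, z 38 mm): a dark wooden bar 80 mm long in plate x, 18 mm wide in plate y, standing 30 mm off the face. Axes as the plate's.
- plate_edge (a point): Middle of the long plate's +y edge (plate frame x 0, y 45, z 4 mm), which is its upper edge in the rack, 102 mm above the bench. The free strip of plate between this edge and the grip is 36 mm wide.
- plate_hole (a point): One of the long plate's two through holes, on the underside (plate frame x 60, y 0, z 0 mm); the other is at x -60 mm. Both are 14 mm in diameter.
- short_plate: The short drill plate, to be left alone: like the long one but 130 mm long, grip 60 mm long, holes 80 mm apart. It stands the same way in the other slot of the rack, 64 mm from the long one.
- rack: Fixed wooden rack, 210 x 140 mm, origin at the centre of its underside. Two slots run along its x, centred at y = -32 and +32 mm, each 9.6 mm wide, floor 12 mm above the bench, side strips up to 42 mm above the bench.
- mat: Cork mat fixed on the bench, 160 mm (x) x 240 mm (y), 4 mm thick, origin at the centre of its underside.
- jig: Hammer-boring jig, fixed: steel base 200 x 180 mm, two slotted steel rails along its y (-78 to +78 mm) centred at x -60 and +60 mm, a row of nine piano hammers between them. Origin on the bench, midway between the rails. The plate lies home flat on the rails, its length along jig x, either end to either stud. Only the two studs rise above the rail tops.
- jig_seat (a point): Middle of the seat: the plane of the rail tops, 40 mm above the bench, midway between the rails (jig frame 0, 0, 40 mm). Axes as the jig's. From each rail stands a round stud 12 mm thick, at jig x -60 and +60 mm, its top 22 mm above the rails, the last 4 mm coned to 7 mm. Both studs have the same jig y, anywhere from -15 to +15 mm: the slide that carries them was locked there and is not measured.
- glue_pot: Bystander: white lidded glue jar, 72 mm diameter, 85 mm tall, standing beyond the mat. Origin: centre of its underside.
- screwdriver: Bystander: screwdriver with dark wooden handle, 190 mm, lying on the bench beyond the rack or jig.
- brush: Bystander: glue brush, 180 mm, lying on the bench beyond the rack or jig.
- key_blank: Bystander: plain wooden key blank, 120 x 22 x 16 mm, lying flat along the robot's side of the mat, close to it. Origin: centre of its underside; x along its length.
- square: Bystander: try square, wooden stock 80 mm, steel blade 120 mm, lying flat beyond the mat.
Things that resemble listed ones, but are neither listed nor needed, are in the scene too. What is shaped like the plate but orange or turquoise is not meant.

How it is judged:
On the way, in this order (a step that is already met when the one before it is completed fails the run):
1. the long plate lies flat on the cork mat, grip up, let go (angle between plate's own z axis and vertical below 0.08 rad and z of plate in the frame of mat below 0.01 m and x of plate in the frame of mat between -0.08 and 0.08 m and y of plate in the frame of mat between -0.12 and 0.12 m and contact force between plate and the fingers below 0.1 N and linear speed of plate below 0.03 m/s), for 0.2 s.
2. the plate, still held, is lowered home over both studs onto the jig's rails (z of plate in the frame of jig between 0.037 and 0.0425 m and x of plate in the frame of jig between -0.006 and 0.006 m and y of plate in the frame of jig between -0.02 and 0.02 m and angle between plate's own z axis and vertical below 0.03 rad and contact force between plate and the fingers above 1 N), for 0.1 s.
At the end, for the whole second after the job is handed in: The long plate lies at rest, let go, grip up, home on the jig's rails with both studs through its holes: underside within 2.5 mm of the rail tops, level within 0.03 rad, length along the jig's x within 0.06 rad, centre within 6 mm (x) and 20 mm (y) of the jig's origin (z of plate in the frame of jig between 0.037 and 0.0425 m and x of plate in the frame of jig between -0.006 and 0.006 m and y of plate in the frame of jig between -0.02 and 0.02 m and angle between plate's own z axis and vertical below 0.03 rad and angle between the x axis of plate and the x axis of jig, either way round below 0.06 rad and linear speed of plate below 0.02 m/s); the robot touches nothing.
It fails at once if the plate is rammed against the jig (more than 120 N) (contact force between plate and jig above 120 N).
It fails at once if the short plate is knocked over or taken from its slot (moved more than 30 mm) (distance of short_plate from where it was at the start of the episode above 0.03 m).
It fails at once if another thing on the bench is moved more than 40 mm (distance of any of glue_pot, screwdriver, brush, key_blank, square from where it was at the start of the episode above 0.04 m).
It also fails if it takes over 72 s, if anything falls off the work surface, if the arm or the gripper's body presses on something with over 40 N, if the wrist force passes 120 N, or if a joint passes its speed limit or range.

ROBOT

A 6-joint arm with a two-finger parallel gripper is mounted at the origin on the work surface. World frame = base frame: x ahead of the robot, y to its left, z up, the work surface at z = 0. Lengths are in m, angles in rad, forces in N, time in s.
With the tool pointing down it reaches from about 0.225 to 0.875 m from the base axis. Payload 3.4 kg.
Tool frame: the origin (TCP) lies at the very end of the fingers, on their centre line; the grasp point (between the pads) lies 19 mm behind it (manip.hold_point_z is the distance from the TCP to the grasp point, in m); z points along the fingers, y is the line along which they close (so a half turn about z gives the same grasp; the last joint's range is limited). The gripper opens to 85 mm and grips with 20 to 120 N. Pads are 22 mm wide; open, the fingers measure 114 mm over their backs; the gripper's body (76 mm by 85 mm) begins 54 mm behind the grasp point. The pads swing forward as they close: fully open they stand 13 mm farther back than shut.
Start: joints at [-1.369, 0.276, 1.505, -0, 1.361, -0.121], TCP at [0.182, -0.545, 0.231] pointing down, gripper open.
Joint ranges: [-2.89, 2.89], [-0.75, 2.08], [0.22, 2.7], [-1.18, 4.32], [0.11, 2.71], [-2.7, 2.7]. Speed limits (rad/s): [2.57, 2.57, 3.14, 3.14, 3.14, 3.14].

INTERFACE

Orientations are given as a unit quaternion [w, x, y, z].
In Python, from rig import readout, viewer, order, manip gives the robot as it stands. The module is installed in compiled form; this text tells all that it offers.
- The arm moves only by the tool send_rows, never from a script. Its arguments are lists of equal length, an entry for each row: "xyz": the shift along the world's x, y, z in m, a list of three; "delta_rot": the turn, a rotation vector about the world's x, y, z in degrees, a list of three. In form: {"xyz": [[tx, ty, tz], ...], "delta_rot": [[wx, wy, wz], ...]}. A call has 1 to 12 rows; each row shifts and turns the commanded pose from where the row before left it; what a row does not reach is not made up. A row lasts 1/10 s, in which the tool goes at most 50 mm and 8.59 degrees, less where a joint would pass 70% of its speed; a pose out of reach is approached as far as the arm can. A call with a gripper value outside its range is refused whole. "gripper" is the finger opening in m, from 0 to 0.0854, set as the call begins (left out, the last holds). The fingers move at their own pace and stop on an object; "force" is the grip in N (left out, the last holds). Time passes only in rows, so rows that do not move let the fingers close. It gives the time, the measured TCP pose, the force, the opening and the grip force at its end, in the units of the state.
- readout.get_state(): the state, without advancing time (a new reading comes with each control period).
- viewer.get_image(name): name is "scene" or "top"; returns a dict with "color" (400x640x3 uint8, red, green, blue), "depth" (400x640 float32, m along the optical axis (not along the pixel's ray), 0 where there is no reading), "K" (3x3 intrinsics, pixels), "camera_from_world" (4x4, takes a point from world to camera coordinates). Camera axes: x right, y up, looking along -z (the intrinsics and any distortion apply to the point x, -y, -z); pixel columns grow to the right and rows downward; lengths in m; the calibration is good to about 2 mm. A picture is of the moment at which its call begins.
- order.sign_off(): hands the job in; it is judged then, once.
The state is a dict: "clock": time; "qpos": joint angles; "qd": joint speeds; "effort": joint torques, N m; "position": TCP position; "ee_rot": TCP orientation; "contact_force": force on the tool from outside, world axes, zero at the start; "moment": the same for the moment, N m; "width": finger opening in m; "gripper_force": force on a finger pad.
Only numpy, scipy, OpenCV 4.12 (cv2) and the standard library are available. Lean on these libraries where they do the work, as an engineer would, in place of code of your own. Each camera call takes 0.05 s, during which the arm holds its last target. There are 200 camera calls.

## Working session

There is one attempt and no reset: what is moved stays moved. The work goes in short steps, Python scripts to look and compute and a tool call to move; the robot and the scene stay as the last step left them, time stands still between calls to the robot, and variables do not carry over. Pictures are saved under pics/ and viewed, at most 10 in all, crops included, and the job is handed in when it is done.

Besides the shell and the picture viewer there is one more tool, called after ">>>" as name(argument=value, ...), one argument or row to a line, values as JSON. send_rows: Moves the arm, as the interface text tells. Its arguments: {"type":"object","properties":{"xyz":{"type":"array"},"delta_rot":{"type":"array"},"gripper":{"type":"number"},"force":{"type":"number"}},"required":["xyz","delta_rot"]}

```bash
mkdir -p pics
cat > h.py <<'E'
import numpy as np, cv2
from rig import readout, viewer, order, manip
def grab(n):
    im=viewer.get_image(n); np.savez(f'{n}.npz',**im); return im
def load(n): return dict(np.load(f'{n}.npz'))
def world(im,u,v,d=None):
    d=im['depth'][int(round(v)),int(round(u))] if d is None else d
    K=im['K']; p=np.array([(u-K[0,2])/K[0,0]*d,-(v-K[1,2])/K[1,1]*d,-d,1])
    return (np.linalg.inv(im['camera_from_world'])@p)[:3]
def cloud(im):
    K=im['K'];d=im['depth'];v,u=np.mgrid[:400,:640]
    p=np.stack([(u-K[0,2])/K[0,0]*d,-(v-K[1,2])/K[1,1]*d,-d,np.ones_like(d)],-1)
    return (p@np.linalg.inv(im['camera_from_world']).T)[...,:3]
def proj(im,P):
    c=im['camera_from_world']@np.append(P,1); q=im['K']@np.array([c[0],-c[1],-c[2]]); return q[:2]/q[2]
def save(im,f,box=None,s=1):
    c=im['color'][...,::-1]
    if box: c=c[box[1]:box[3],box[0]:box[2]]
    cv2.imwrite('pics/'+f,cv2.resize(c,None,fx=s,fy=s,interpolation=cv2.INTER_CUBIC))
E
python3 - <<'E'
from h import *
for n in('scene','top'): save(grab(n),n+'0.png',s=1.25); 
im=load('top');print(im['K'],im['camera_from_world'],manip.hold_point_z); print(readout.get_state())
E
```

```text
[[381.08740062   0.         316.06250433]
 [  0.         381.08740062 197.03627579]
 [  0.           0.           1.        ]] [[-0.01409382 -0.99987975 -0.00646915  0.00935672]
 [ 0.97765176 -0.01513715  0.20968525 -0.54500214]
 [-0.20975796 -0.00336931  0.97774754 -0.91641225]
 [ 0.          0.          0.          1.        ]] 0.0187
{'clock': 0.1, 'qpos': array([-1.36901793e+00,  2.76542066e-01,  1.50601036e+00,  3.42395689e-05,
        1.36073587e+00, -1.20987813e-01]), 'qd': array([ 0.00094271, -0.00295414, -0.00266412, -0.00092163, -0.00056062,
        0.00050944]), 'effort': array([ 1.34243885e-03, -4.17701519e+01, -2.46404278e+01, -2.14468769e-04,
        5.74462465e-03, -7.88505815e-06]), 'position': array([ 0.18230064, -0.5448271 ,  0.23051883]), 'ee_rot': array([-8.47807569e-04,  9.87006206e-01,  1.60679899e-01, -1.75119776e-05]), 'contact_force': array([0.87224576, 0.25077357, 0.24999953]), 'moment': array([ 0.00742799, -0.05300841, -0.02277199]), 'gripper_force': 0.0, 'width': 0.08533970190724477}
```

View pics/top0.png

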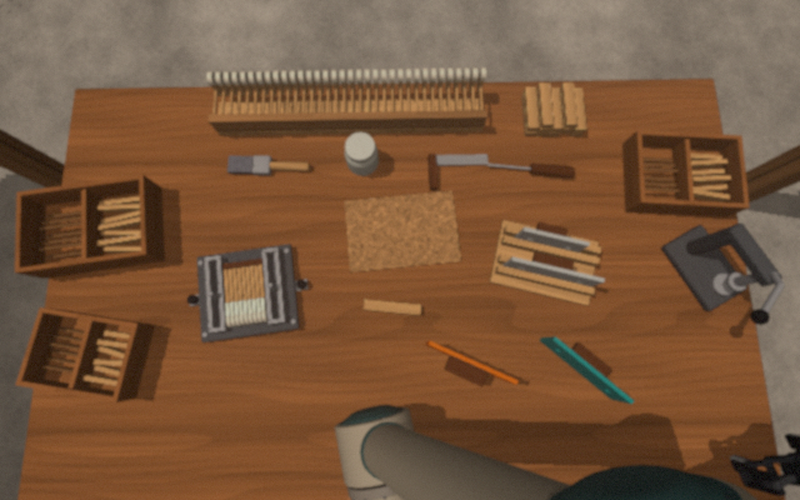

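View pics/scene0.png

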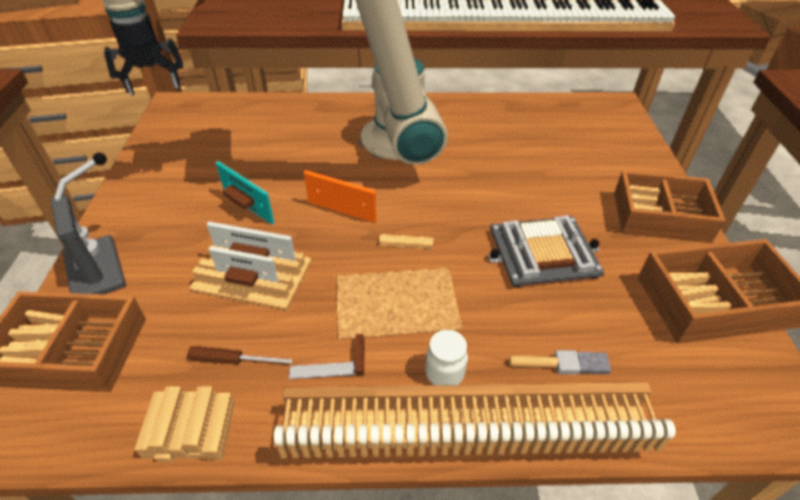

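Top picture (at 800 px scale), candidates: orange plate (475,362), turquoise plate (588,370), grey plate in the front slot (550,270, about 105 px long), grey plate in the rear slot (555,238, about 70 px). The long plate is the front-slot one. The mat is at (403,231), the jig at (247,292) and the key blank at (392,307). I'll check the choice in a crop and measure.

Run:
```python
from h import *
t=load('top')
a=t['color'][165:255,380:500][...,::-1]; b=t['color'][185:280,145:265][...,::-1]
a=cv2.resize(a,(600,450),interpolation=cv2.INTER_CUBIC)
cv2.imwrite('pics/rack.png',a)
cv2.imwrite('pics/jig.png',cv2.resize(b,(720,570),interpolation=cv2.INTER_CUBIC))
C=cloud(t); S=cloud(load('scene'))
for nm,c in(('top',C),('scene',S)):
  v,u=np.mgrid[:400,:640]
  X,Y,Z=c[...,0],c[...,1],c[...,2]
  m=(X>.35)&(X<.62)&(Y>-.5)&(Y<-.15)&(Z>.088)&(Z<.115)
  n,l,st,ce=cv2.connectedComponentsWithStats(m.astype(np.uint8))
  for i in range(1,n):
    if st[i,4]<15: continue
    p=c[l==i]; r=cv2.minAreaRect(p[:,:2].astype(np.float32)); print(nm,st[i],p.mean(0).round(4),r,p[:,2].max())
  # jig & mat
  m=(Z>.03)&(Z<.05)&(X>.25)&(X<.6)&(Y>.15)&(Y<.45)
  print('jigrails',m.sum(),cv2.minAreaRect(c[m][:,:2].astype(np.float32)))
  m2=(Z>.047)&(Z<.08)&(X>.25)&(X<.6)&(Y>.15)&(Y<.45); print(np.c_[u[m2],v[m2],(c[m2]*1000).round()][:30])
q=np.array([(344,200),(457,193),(461,263),(348,270)])/1.25
for p in q: print('mat',world(t,*p))
q=np.array([(363,300),(422,305),(421,315),(363,310)])/1.25
for p in q: print('key',world(t,*p))
```

```text
top [418 182  54  16 258] [ 0.5497 -0.3133  0.099 ] ((0.550453245639801, -0.3146023750305176), (0.13046841323375702, 0.009338071569800377), 75.42970275878906) 0.1056734226535262
top [409 206  75  21 336] [ 0.4843 -0.3114  0.0996] ((0.48488906025886536, -0.311933696269989), (0.18014463782310486, 0.009385218843817711), 75.39173889160156) 0.10576941813474838
jigrails 2788 ((0.46426278352737427, 0.31286871433258057), (0.156454935669899, 0.1561761200428009), 7.292718887329102)
[[215. 227. 472. 256.  60.]
 [216. 227. 471. 254.  60.]
 [217. 227. 471. 251.  62.]
 [218. 227. 472. 249.  58.]
 [219. 227. 473. 249.  49.]
 [215. 228. 469. 255.  63.]
 [216. 228. 469. 254.  60.]
 [217. 228. 468. 250.  64.]
 [218. 228. 469. 248.  61.]
 [219. 228. 470. 247.  55.]
 [215. 229. 466. 256.  61.]
 [216. 229. 466. 253.  61.]
 [217. 229. 466. 250.  65.]
 [218. 229. 466. 248.  61.]
 [219. 229. 467. 247.  55.]
 [215. 230. 464. 257.  57.]
 [216. 230. 464. 253.  61.]
 [217. 230. 464. 251.  61.]
 [218. 230. 464. 249.  58.]
 [219. 230. 465. 248.  52.]
 [218. 231. 463. 251.  50.]
 [169. 233. 458. 371.  60.]
 [167. 
[... 1211 characters left out ...]
9. 371.  50.]
 [459. 189. 461. 372.  52.]
 [460. 189. 462. 375.  53.]
 [461. 189. 458. 379.  50.]
 [415. 190. 468. 251.  56.]
 [416. 190. 472. 252.  61.]
 [417. 190. 475. 254.  63.]
 [418. 190. 472. 258.  61.]
 [457. 190. 460. 368.  48.]
 [459. 190. 464. 372.  51.]
 [460. 190. 463. 375.  51.]
 [415. 191. 470. 251.  55.]]
mat [6.64187178e-01 1.13247895e-01 3.84803264e-05]
mat [ 6.76190022e-01 -1.37620850e-01  5.83402832e-04]
mat [ 5.18540001e-01 -1.39773889e-01  5.58196116e-06]
mat [0.5068332  0.10324026 0.00092067]
key [ 0.442323    0.07122366 -0.00161771]
key [ 0.42964611 -0.05350961  0.00144384]
key [ 0.40880551 -0.05090447  0.00067499]
key [ 4.21116704e-01  7.11294594e-02 -3.24570310e-04]
```

View pics/rack.png

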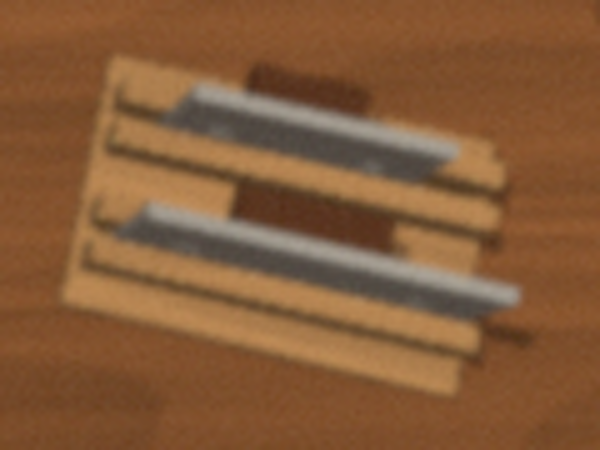

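View pics/jig.png

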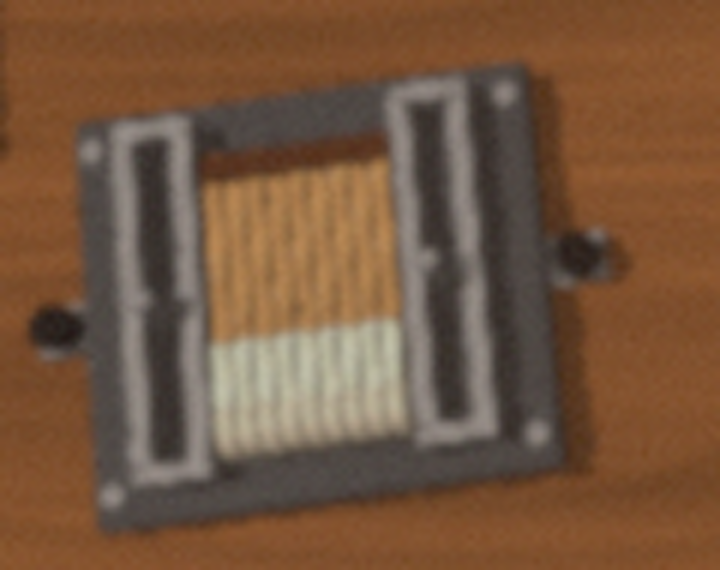

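The crop confirms it: the front-slot plate (crop 115–520 px) is the long one, with its grip on the far side at (315,220). The jig crop shows the studs at about (150,298) and (430,255). Now I'll move above the long plate's edge.

>>> send_rows(
  xyz=[
    [0.03,0.024,0],
    [0.03,0.024,0],
    [0.03,0.024,0],
    [0.03,0.024,0],
    [0.03,0.024,0],
    [0.03,0.024,0],
    [0.03,0.024,0],
    [0.03,0.024,0],
    [0.03,0.024,0],
    [0.035,0.018,0],
    [0,0,0],
    [0,0,0],
  ],
  delta_rot=[
    [0,0,0],
    [0,0,7],
    [0,0,7],
    [0,0,7],
    [0,0,7],
    [0,0,7],
    [0,0,7],
    [0,0,7],
    [0,0,7],
    [0,0,1],
    [0,0,0],
    [0,0,0],
  ],
  gripper=0.035,
)

```text
clock: 1.3
position: [0.4876, -0.3106, 0.2306]
ee_rot: [-0.001, 0.79, 0.613, -0.0]
contact_force: [-0.2, -0.2, 0.2]
width: 0.0348
gripper_force: 0.0
```

Run:
```python
from h import *
import json
s=readout.get_state(); print({k:np.round(v,4) for k,v in s.items()})
from scipy.spatial.transform import Rotation as R
w=s['ee_rot'];r=R.from_quat([w[1],w[2],w[3],w[0]]).as_matrix();print(r.round(3)); yy=r[:2,1];print(np.degrees(np.arctan2(yy[1],yy[0])))
open('poses.txt','a').write(json.dumps([list(s['qpos']),list(s['position']),list(w)])+'\n')
```

```text
{'clock': np.float64(1.3), 'qpos': array([-6.8720e-01,  2.8180e-01,  1.4982e+00, -6.0000e-04,  1.3631e+00,
       -4.3580e-01]), 'qd': array([-0.0328, -0.0127,  0.0133, -0.0084,  0.0034, -0.0003]), 'effort': array([ 1.05250e+00, -4.18348e+01, -2.49330e+01,  1.49800e-01,
       -6.16000e-02,  1.03000e-02]), 'position': array([ 0.4876, -0.3106,  0.2306]), 'ee_rot': array([-7.000e-04,  7.901e-01,  6.129e-01, -4.000e-04]), 'contact_force': array([-0.155 , -0.2366,  0.1775]), 'moment': array([-0.0576, -0.0014,  0.0332]), 'gripper_force': np.float64(0.0), 'width': np.float64(0.0348)}
[[ 0.249  0.969 -0.002]
 [ 0.969 -0.249  0.   ]
 [ 0.    -0.002 -1.   ]]
-14.395341545317367
```

>>> send_rows(
  xyz=[
    [0,0,-0.03],
    [0,0,-0.03],
    [0,0,-0.03],
    [0,0,-0.02],
    [0,0,-0.02],
    [0,0,-0.02],
    [0,0,-0.01],
    [0,0,0],
  ],
  delta_rot=[
    [0,0,0],
    [0,0,0],
    [0,0,0],
    [0,0,0],
    [0,0,0],
    [0,0,0],
    [0,0,0],
    [0,0,0],
  ],
)

```text
clock: 2.1
position: [0.4856, -0.3113, 0.0699]
ee_rot: [-0.002, 0.791, 0.612, -0.001]
contact_force: [0.0, 0.4, 0.7]
width: 0.0347
gripper_force: 0.0
```

>>> send_rows(
  xyz=[
    [0,0,0],
    [0,0,0],
    [0,0,0],
    [0,0,0],
    [0,0,0],
  ],
  delta_rot=[
    [0,0,0],
    [0,0,0],
    [0,0,0],
    [0,0,0],
    [0,0,0],
  ],
  gripper=0.0,
  force=70,
)

```text
clock: 2.6
position: [0.487, -0.3118, 0.0725]
ee_rot: [0.001, 0.791, 0.612, -0.001]
contact_force: [-3.7, -0.9, 5.9]
width: 0.0073
gripper_force: 69.0
```

```bash
cat >> h.py <<'E'
import json
from scipy.spatial.transform import Rotation as R
def log():
    s=readout.get_state(); open('poses.txt','a').write(json.dumps([list(s['qpos']),list(s['position']),list(s['ee_rot'])])+'\n'); return s
E
python3 - <<'E'
from h import *
s=log();print(s['qpos'],s['contact_force'],s['moment'])
E
```

```text
[-6.89034251e-01  4.10308598e-01  1.72776006e+00 -1.49645971e-03
  1.00272415e+00 -4.35472716e-01] [-3.72704651 -0.8739137   5.9152886 ] [-0.04651961  0.73651175 -0.13526317]
```

>>> send_rows(
  xyz=[
    [0,0,0.01],
    [0,0,0.01],
    [0,0,0.015],
    [0,0,0.02],
    [0,0,0.025],
    [0,0,0.03],
    [0,0,0.03],
    [0,0,0.03],
    [0,0,0.03],
    [0,0,0],
  ],
  delta_rot=[
    [0,0,0],
    [0,0,0],
    [0,0,0],
    [0,0,0],
    [0,0,0],
    [0,0,0],
    [0,0,0],
    [0,0,0],
    [0,0,0],
    [0,0,0],
  ],
)

```text
clock: 3.6
position: [0.4898, -0.3127, 0.2764]
ee_rot: [0.005, 0.791, 0.612, 0.002]
contact_force: [0.2, -0.4, -3.6]
width: 0.0073
gripper_force: 68.5
```

Run:
```python
from h import *
s=log();print(s['contact_force'],s['width'])
```

```text
[ 0.24428007 -0.44911076 -3.57724011] 0.007269969029300072
```

>>> send_rows(
  xyz=[
    [0.01,0.045,0],
    [0.01,0.045,0],
    [0.01,0.045,0],
    [0.01,0.045,0],
    [0.01,0.045,0],
    [0.01,0.02,0],
    [0,0,0],
  ],
  delta_rot=[
    [0,0,0],
    [0,-8,0],
    [0,-8,0],
    [0,-8,0],
    [-2,0,0],
    [0,0,0],
    [0,0,0],
  ],
)

```text
clock: 4.3
position: [0.5461, -0.0625, 0.2694]
ee_rot: [0.139, 0.77, 0.603, 0.154]
contact_force: [-0.9, -0.9, -3.6]
width: 0.007
gripper_force: 70.1
```

Run:
```python
from h import *
from scipy.optimize import least_squares
s=log();print(s['contact_force'],s['width'],s['qpos'])
D=[json.loads(l) for l in open('poses.txt')]
print(json.dumps(D))
Rz=lambda a:R.from_euler('z',a);Ry=lambda a:R.from_euler('y',a)
# p = Rz(q1)[ (a,off,h) + Ry(q2)( (0,0,L1)+ Ry(q3)( (e,0,L2) + Rz(q4)Ry(q5)(0,0,Lt) ) ) ]
def fk(P,q):
    a,off,h,L1,e,L2,Lt=P
    r=Rz(q[3])*Ry(q[4])
    p=np.array([e,0,L2])+r.apply([0,0,Lt])
    p=Ry(q[1]).apply(np.array([0,0,L1])+Ry(q[2]).apply(p))+[a,off,h]
    rot=Rz(q[0])*Ry(q[1])*Ry(q[2])*r*Rz(q[5]);return Rz(q[0]).apply(p),rot
f=lambda P:np.concatenate([fk(P,np.array(d[0]))[0]-d[1] for d in D]+[1e-3*(P-[0,.07,.3,.4,0,.4,.3])])
o=least_squares(f,[0,.07,.3,.4,0,.4,.3]);print(o.x,np.abs(o.fun[:-7]).max())
np.save('P.npy',o.x)
for d in D:
    w=d[2];m=R.from_quat([w[1],w[2],w[3],w[0]]);print((fk(o.x,d[0])[1].inv()*m).as_rotvec())
```

```text
[-0.88111475 -0.88481548 -3.63496262] 0.006957852151424784 [-0.30372127  0.00553434  1.81821317  0.11914525  0.91397497 -0.11586717]
[[[-0.6872019458277815, 0.2817857901904232, 1.4981883354618497, -0.0005887186155393416, 1.363099067473812, -0.43583393280851385], [0.48756227611956976, -0.3106088659535898, 0.23063812816725485], [-0.0006578574324031262, 0.7901298711641751, 0.612938949454022, -0.00044515152769392856]], [[-0.6890342506766335, 0.4103085980425444, 1.7277600552921286, -0.0014964597135914619, 1.002724147220358, -0.43547271611349664], [0.4870047727286613, -0.31183560865753707, 0.07252318264185142], [0.0005296214567326203, 0.7905926711881143, 0.6123419553820261, -0.0005267292203859093]], [[-0.6883191757538744, 0.25792526486337025, 1.4192478556506654, 0.000616263666560477, 1.4535050985050684, -0.4356226932139345], [0.4897800977720913, -0.3127025305137045, 0.27642269369468875], [0.005253697734201787, 0.790583631926247, 0.6123296875422347, 0.0015077615365095747]], [[-0.3037212695764033, 0.005534339183750555, 1.8182131708497453, 0.1191452514301992, 0.9139749654675137, -0.11586716645680457], [0.5461319751436714, -0.0624819512317096, 0.26943337840763165], [0.1388355678539384, 0.7699980468777335, 0.6034555889069485, 0.15384747355780024]]]
[4.93738568e-06 6.94003771e-02 1.36801037e-01 6.29674258e-01
 6.03915468e-02 4.21100433e-01 3.64483784e-01] 1.8058991987923712e-06
[-2.56263513e-16  1.06816605e-16  1.57079633e+00]
[-2.19263060e-16  4.09443583e-18  1.57079633e+00]
[-2.51446530e-16  5.39502133e-17  1.57079633e+00]
[-4.31601707e-16 -4.62430400e-17  1.57079633e+00]
```

```bash
cat >> h.py <<'E'
from scipy.optimize import least_squares
Rz=lambda a:R.from_euler('z',a);Ry=lambda a:R.from_euler('y',a)
def fk(P,q):
    a,off,h,L1,e,L2,Lt=P
    r=Rz(q[3])*Ry(q[4])
    p=np.array([e,0,L2])+r.apply([0,0,Lt])
    p=Ry(q[1]).apply(np.array([0,0,L1])+Ry(q[2]).apply(p))+[a,off,h]
    return Rz(q[0]).apply(p),Rz(q[0])*Ry(q[1])*Ry(q[2])*r*Rz(q[5]+np.pi/2)
LO=np.array([-2.89,-.75,.22,-1.18,.11,-2.7]);HI=np.array([2.89,2.08,2.7,4.32,2.71,2.7])
def ik(p,rot,q0):
    P=np.load('P.npy')
    def f(q):
        x,r=fk(P,q); return np.concatenate([x-p,.3*(r.inv()*rot).as_rotvec()])
    o=least_squares(f,np.clip(q0,LO+1e-3,HI-1e-3),bounds=(LO,HI)); return o.x,np.abs(o.fun).max()
def layrot(phi,a):
    d=np.array([np.cos(phi),np.sin(phi),0]);u=np.array([0,0,1.])
    z=d*np.cos(a)-u*np.sin(a);y=u*np.cos(a)+d*np.sin(a);return R.from_matrix(np.c_[np.cross(y,z),y,z]),d
def lay(phi,a,M,gap=.002,b=.0605):
    rot,d=layrot(phi,a); m=rot.as_matrix()
    fe=np.append(M,0.004+gap)+.045*d
    return fe-m[:,2]*b+m[:,1]*.004, rot
E
python3 - <<'E'
from h import *
q0=readout.get_state()['qpos'];rng=np.random.default_rng(0)
for deg in range(-180,180,20):
  for a in (30,):
    p,rot=lay(np.radians(deg),np.radians(a),[.591,-.015])
    best=None
    for k in range(12):
        q,e=ik(p,rot,q0 if k==0 else rng.uniform(LO,HI))
        if e<1e-4:
            c=np.abs(q-q0).max()
            if best is None or c<best[0]: best=(c,q)
    print(deg,a,p.round(3),None if best is None else best[1].round(2), best and np.minimum(best[1]-LO,HI-best[1]).min().round(2))
E
```

```text
-180 30 [ 0.596 -0.015  0.04 ] None None
-160 30 [ 0.596 -0.013  0.04 ] None None
-140 30 [ 0.595 -0.012  0.04 ] [ 0.14  0.98  1.12 -0.52  1.96  2.63] 0.07
-120 30 [ 0.594 -0.01   0.04 ] [ 0.25  0.91  1.32 -0.68  1.75  2.53] 0.17
-100 30 [ 0.592 -0.01   0.04 ] [ 0.34  0.82  1.55 -0.86  1.51  2.49] 0.21
-80 30 [ 0.59 -0.01  0.04] [ 0.4   0.74  1.81 -1.09  1.26  2.53] 0.09
-60 30 [ 0.588 -0.01   0.04 ] None None
-40 30 [ 0.587 -0.012  0.04 ] None None
-20 30 [ 0.586 -0.013  0.04 ] None None
0 30 [ 0.586 -0.015  0.04 ] None None
20 30 [ 0.586 -0.017  0.04 ] None None
40 30 [ 0.587 -0.018  0.04 ] None None
60 30 [ 0.588 -0.02   0.04 ] [-0.73  0.67  2.03  1.16  1.18 -2.68] 0.02
80 30 [ 0.59 -0.02  0.04] [-0.66  0.75  1.77  0.89  1.4  -2.59] 0.11
100 30 [ 0.592 -0.02   0.04 ] [-0.57  0.83  1.52  0.69  1.64 -2.59] 0.11
120 30 [ 0.594 -0.02   0.04 ] [-0.46  0.92  1.29  0.53  1.86 -2.66] 0.04
140 30 [ 0.595 -0.018  0.04 ] None None
160 30 [ 0.596 -0.017  0.04 ] None None
```

Run:
```python
from h import *
s=readout.get_state();q=s['qpos'];w=s['ee_rot'];R0=R.from_quat([w[1],w[2],w[3],w[0]])
phi=np.radians(-95);M=[.591,-.015]
R1,d=layrot(phi,np.pi/2);p,R2=lay(phi,np.radians(30),M)
v1=np.degrees((R1*R0.inv()).as_rotvec());v2=np.degrees((R2*R1.inv()).as_rotvec());print(v1,v2,p,'shift',p-s['position'])
p1=np.array([.591,-.01,.24]);
for t in np.linspace(0,1,6): q,e=ik(s['position']+t*(p1-s['position']),R.from_rotvec(np.radians(v1*t))*R0,q);print(q.round(2),e.round(5))
for t in np.linspace(0,1,6): q,e=ik(p1,R.from_rotvec(np.radians(v2*t))*R1,q);print(q.round(2),e.round(5))
for t in np.linspace(0,1,5): q,e=ik(p1+t*(p-p1),R2,q);print(q.round(2),e.round(5))
```

```text
[ 18.25611393  18.53620157 -79.90579273] [-5.97716819e+01  5.22934456e+00 -1.15555797e-32] [ 0.59147016 -0.00962599  0.0397141 ] shift [ 0.04533819  0.05285596 -0.22971928]
[-0.3   0.01  1.82  0.12  0.91 -0.12] 0.0
[-0.22  0.06  1.75  0.    0.99  0.31] 0.0
[-0.16  0.12  1.68 -0.06  1.09  0.67] 0.0
[-0.13  0.18  1.6  -0.07  1.2   0.98] 0.0
[-0.13  0.24  1.52 -0.05  1.3   1.26] 0.0
[-0.13  0.3   1.45 -0.    1.39  1.52] 0.0
[-0.13  0.3   1.45 -0.    1.39  1.52] 0.0
[-0.01  0.32  1.45 -0.21  1.4   1.69] 0.0
[ 0.11  0.36  1.44 -0.41  1.44  1.84] 0.0
[ 0.21  0.41  1.45 -0.6   1.51  1.98] 0.0
[ 0.3   0.49  1.46 -0.76  1.59  2.1 ] 0.0
[ 0.36  0.57  1.48 -0.9   1.67  2.2 ] 0.0
[ 0.36  0.57  1.48 -0.9   1.67  2.2 ] 0.0
[ 0.36  0.62  1.52 -0.9   1.61  2.28] 0.0
[ 0.36  0.67  1.56 -0.9   1.55  2.35] 0.0
[ 0.36  0.73  1.59 -0.9   1.5   2.42] 0.0
[ 0.36  0.8   1.61 -0.91  1.45  2.49] 0.0
```

>>> send_rows(
  xyz=[
    [0.004,0.0044,-0.0025],
    [0.004,0.0044,-0.0025],
    [0.004,0.0044,-0.0025],
    [0.004,0.0044,-0.0025],
    [0.004,0.0044,-0.0025],
    [0.004,0.0044,-0.0025],
    [0.004,0.0044,-0.0025],
    [0.004,0.0044,-0.0025],
    [0.004,0.0044,-0.0025],
    [0.004,0.0044,-0.0025],
    [0.004,0.0044,-0.0025],
    [0.004,0.0044,-0.0025],
  ],
  delta_rot=[
    [1.52,1.54,-6.66],
    [1.52,1.54,-6.66],
    [1.52,1.54,-6.66],
    [1.52,1.54,-6.66],
    [1.52,1.54,-6.66],
    [1.52,1.54,-6.66],
    [1.52,1.54,-6.66],
    [1.52,1.54,-6.66],
    [1.52,1.54,-6.66],
    [1.52,1.54,-6.66],
    [1.52,1.54,-6.66],
    [1.52,1.54,-6.66],
  ],
)

```text
clock: 5.5
position: [0.5954, -0.0139, 0.2395]
ee_rot: [0.001, 0.999, -0.048, -0.003]
contact_force: [0.4, 0.2, -4.3]
width: 0.0073
gripper_force: 69.9
```

>>> send_rows(
  xyz=[
    [0,0,0],
    [0,0,0],
    [0,0,0],
    [0,0,0],
    [0,0,0],
    [0,0,0],
    [0,0,0],
    [0,0,0],
    [0,0,0],
    [0,0,0],
    [0,0,0],
  ],
  delta_rot=[
    [-7.47,0.65,0],
    [-7.47,0.65,0],
    [-7.47,0.65,0],
    [-7.47,0.65,0],
    [-7.47,0.65,0],
    [-7.47,0.65,0],
    [-7.47,0.65,0],
    [-7.47,0.65,0],
    [0,0,0],
    [0,0,0],
    [0,0,0],
  ],
)

```text
clock: 6.6
position: [0.5958, -0.0143, 0.242]
ee_rot: [0.5, 0.865, -0.041, -0.021]
contact_force: [0.0, 0.0, -3.5]
width: 0.0074
gripper_force: 71.0
```

Run:
```python
from h import *
s=readout.get_state();w=s['ee_rot'];R0=R.from_quat([w[1],w[2],w[3],w[0]])
p,R2=lay(np.radians(-95),np.radians(30),[.591,-.015]);print('shift',p-s['position'],np.degrees((R2*R0.inv()).as_rotvec()),s['width'],s['contact_force'],s['moment'])
save(grab('scene'),'held.png',(200,120,460,320),3)
```

```text
shift [-0.00437138  0.004676   -0.20223713] [0.06527649 0.24106526 0.29365796] 0.007435143179865218 [ 0.01053224  0.00756439 -3.45428672] [ 0.96092843 -0.04831937 -0.0511578 ]
```

View pics/held.png

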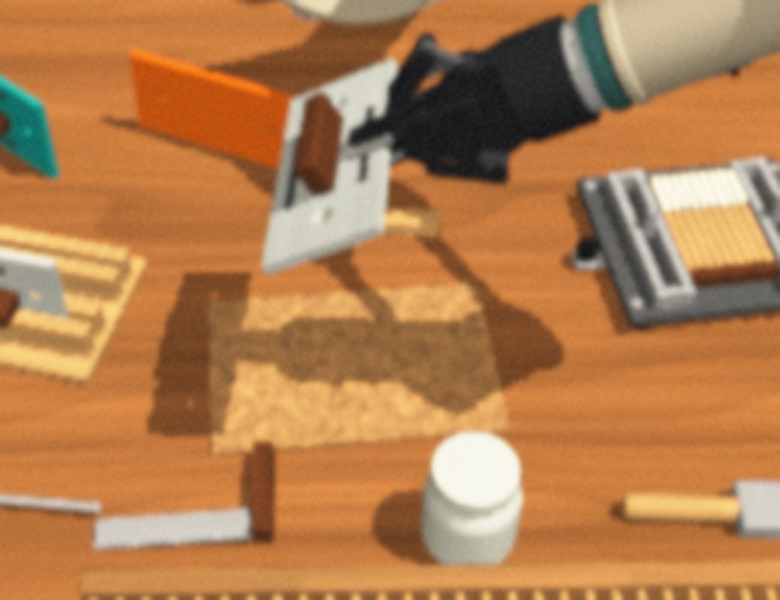

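Held as intended, with the grip up at (318,145) and clear of the key blank at (410,220). Lowering.

>>> send_rows(
  xyz=[
    [-0.004,0.005,-0.025],
    [0,0,-0.03],
    [0,0,-0.03],
    [0,0,-0.03],
    [0,0,-0.03],
    [0,0,-0.025],
    [0,0,-0.015],
    [0,0,-0.008],
    [0,0,-0.004],
    [0,0,0],
    [0,0,0],
  ],
  delta_rot=[
    [0,0,0],
    [0,0,0],
    [0,0,0],
    [0,0,0],
    [0,0,0],
    [0,0,0],
    [0,0,0],
    [0,0,0],
    [0,0,0],
    [0,0,0],
    [0,0,0],
  ],
)

```text
clock: 7.75
position: [0.592, -0.0085, 0.0455]
ee_rot: [0.501, 0.864, -0.041, -0.021]
contact_force: [-0.8, 0.7, -4.0]
width: 0.0069
gripper_force: 70.8
```

>>> send_rows(
  xyz=[
    [0,0,-0.002],
    [0,0,-0.002],
    [0,0,0],
    [0,0,0],
  ],
  delta_rot=[
    [0,0,0],
    [0,0,0],
    [0,0,0],
    [0,0,0],
  ],
)

```text
clock: 8.15
position: [0.5914, -0.0085, 0.0404]
ee_rot: [0.501, 0.864, -0.04, -0.022]
contact_force: [-0.3, -0.2, -4.2]
width: 0.0069
gripper_force: 70.9
```

>>> send_rows(
  xyz=[
    [0,0,-0.002],
    [0,0,-0.002],
    [0,0,0],
    [0,0,0],
  ],
  delta_rot=[
    [0,0,0],
    [0,0,0],
    [0,0,0],
    [0,0,0],
  ],
)

```text
clock: 8.55
position: [0.5916, -0.0088, 0.0374]
ee_rot: [0.502, 0.864, -0.04, -0.021]
contact_force: [0.9, 0.8, 2.5]
width: 0.0069
gripper_force: 71.5
```

>>> send_rows(
  xyz=[
    [0,0,0],
    [0,0,0],
    [0,0,0],
    [0,0,0],
  ],
  delta_rot=[
    [0,0,0],
    [0,0,0],
    [0,0,0],
    [0,0,0],
  ],
  gripper=0.035,
)

```text
clock: 8.95
position: [0.5913, -0.0086, 0.0361]
ee_rot: [0.501, 0.864, -0.04, -0.022]
contact_force: [0.9, -0.2, -1.2]
width: 0.0353
gripper_force: 0.8
```

>>> send_rows(
  xyz=[
    [0.001,0.02,0.003],
    [0.003,0.045,0.005],
    [0.003,0.045,0.01],
    [0,0,0.03],
    [0,0,0.04],
    [0,0,0.05],
    [0,0,0.04],
    [0,0,0],
  ],
  delta_rot=[
    [0,0,0],
    [0,0,0],
    [0,0,0],
    [0,0,0],
    [0,0,0],
    [0,0,0],
    [0,0,0],
    [0,0,0],
  ],
)

```text
clock: 9.75
position: [0.5998, 0.103, 0.2215]
ee_rot: [0.5, 0.865, -0.043, -0.017]
contact_force: [-0.3, -0.7, 0.3]
width: 0.0352
gripper_force: 0.0
```

Run:
```python
from h import *
t=grab('top');save(t,'laid.png',(240,120,440,270),4);C=cloud(t)
X,Y,Z=C[...,0],C[...,1],C[...,2]
s=grab('scene');S=cloud(s)
for c in(C,S):
  X,Y,Z=c[...,0],c[...,1],c[...,2]
  m=(X>.45)&(X<.72)&(Y>-.16)&(Y<.12)&(Z>.032)&(Z<.05)
  n,l,st,ce=cv2.connectedComponentsWithStats(m.astype(np.uint8))
  i=1+np.argmax(st[1:,4]);p=c[l==i];print(st[i],p.mean(0),cv2.minAreaRect(p[:,:2].astype(np.float32)))
print(readout.get_state()['qpos'])
```

```text
[318 168   9  30 200] [ 0.5881867  -0.0151506   0.04084351] ((0.5892645120620728, -0.015162019059062004), (0.017663966864347458, 0.07905834168195724), 84.90985107421875)
[312 219  10  27 197] [ 0.5977775  -0.01258909  0.04043902] ((0.5936470031738281, -0.012508648447692394), (0.018040873110294342, 0.08071082085371017), 84.95453643798828)
[ 0.49563433  0.67296517  1.33158579 -0.83650483  1.79643139  2.25753252]
```

View pics/laid.png

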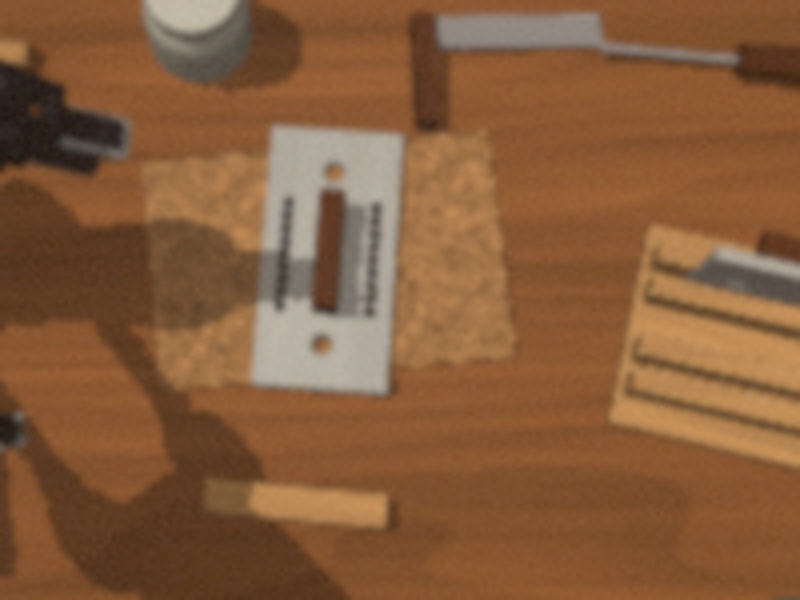

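The plate lies flat on the mat with its grip up at (328,250), and the holes are at (334,172) and (321,344). Nothing else has moved. Now I'll bring the tool upright above the grip, and measure the studs.

>>> send_rows(
  xyz=[
    [0,0,0],
    [0,-0.01,0],
    [-0.001,-0.015,0],
    [-0.001,-0.015,0],
    [-0.001,-0.015,-0.01],
    [-0.002,-0.02,-0.01],
    [-0.002,-0.02,-0.01],
    [-0.002,-0.0225,-0.01],
    [0,0,-0.01],
    [0,0,-0.01],
    [0,0,0],
    [0,0,0],
  ],
  delta_rot=[
    [7.47,-0.65,0],
    [7.47,-0.65,0],
    [7.47,-0.65,0],
    [7.47,-0.65,0],
    [7.47,-0.65,0],
    [7.47,-0.65,0],
    [7.47,-0.65,0],
    [7.47,-0.65,0],
    [0,0,0],
    [0,0,0],
    [0,0,0],
    [0,0,0],
  ],
  gripper=0.05,
)

```text
clock: 11.05
position: [0.5891, -0.0139, 0.1533]
ee_rot: [0.002, 0.999, -0.044, -0.002]
contact_force: [1.1, -0.4, -1.3]
width: 0.0499
gripper_force: 0.0
```

Run:
```python
from h import *
s=readout.get_state();w=s['ee_rot'];R0=R.from_quat([w[1],w[2],w[3],w[0]])
R1,_=layrot(np.radians(-95.1),np.pi/2)
print('rot',np.degrees((R1*R0.inv()).as_rotvec()),'shift',np.array([.591,-.0145,.019])-s['position'],s['contact_force'],s['moment'])
for n in('top','scene'):
  c=cloud(load(n));X,Y,Z=c[...,0],c[...,1],c[...,2]
  ctr=[]
  for y0,y1 in((.22,.29),(.33,.41)):
    m=(Z>.055)&(Z<.08)&(X>.4)&(X<.54)&(Y>y0)&(Y<y1); p=c[m]; ctr.append(p.mean(0)); print(n,m.sum(),p.mean(0).round(4),np.ptp(p,axis=0).round(4))
  d=ctr[1]-ctr[0];print(np.degrees(np.arctan2(d[1],d[0])),np.linalg.norm(d[:2]),(ctr[0]+ctr[1])/2)
  # rails: top surfaces
  m=(Z>.035)&(Z<.046)&(X>.36)&(X<.58)&(Y>.22)&(Y<.42)
  r=cv2.minAreaRect(c[m][:,:2].astype(np.float32)); print(r)
  # per rail direction by PCA halves about rect centre
  th=np.radians(97.2);ex=np.array([np.cos(th),np.sin(th)]);ey=np.array([-ex[1],ex[0]])
  q=c[m][:,:2]-r[0]; 
  for sg in(-1,1):
    k=(abs(q@ex*sg-.06)<.022); pts=q[k]; a,b=pts@ex,pts@ey
    print(sg,k.sum(),np.degrees(np.polyfit(b,a,1)[0]),a.mean(),b.mean(),b.min(),b.max())
```

```text
rot [ 0.20889646 -0.29367455 -0.05310063] shift [ 0.00189872 -0.00058976 -0.13434358] [ 1.11939773 -0.43888583 -1.28294199] [ 0.0272776  -0.02552262 -0.02036158]
top 16 [0.4679 0.2515 0.0609] [0.0076 0.0093 0.0087]
top 22 [0.4527 0.3703 0.0595] [0.0105 0.0119 0.0078]
97.28062130751842 0.1197445476920607 [0.4603008  0.31088001 0.06021263]
((0.46446749567985535, 0.3126305639743805), (0.15660253167152405, 0.15518809854984283), 7.265267848968506)
-1 553 0.49430064063556317 -0.05840380336248972 0.0032472882155122865 -0.0783602662840414 0.07824297320485242
1 545 -0.35767777090644853 0.05794373502174089 0.002095115965461548 -0.07792252347349365 0.0783844137087377
scene 9 [0.4758 0.2553 0.0586] [0.006  0.0107 0.0057]
scene 13 [0.4591 0.3738 0.0599] [0.0088 0.0107 0.0057]
98.00034723140622 0.11959290728389156 [0.46743149 0.31454591 0.05925687]
((0.4690555930137634, 0.31543052196502686), (0.15749616920948029, 0.15623407065868378), 8.206100463867188)
-1 264 -0.08848662854998701 -0.059665715761825874 -0.0316344094115772 -0.07969382518327069 0.07157249493672173
1 383 -0.11927146030665095 0.057491140348790944 -0.006006786700363296 -0.07792578746929903 0.07994330126511862
```

>>> send_rows(
  xyz=[
    [0.0024,0,-0.03],
    [0,0,-0.03],
    [0,0,-0.03],
    [0,0,-0.02],
    [0,0,-0.012],
    [0,0,-0.008],
    [0,0,-0.004],
    [0,0,0],
    [0,0,0],
  ],
  delta_rot=[
    [0.2,-0.3,0],
    [0,0,0],
    [0,0,0],
    [0,0,0],
    [0,0,0],
    [0,0,0],
    [0,0,0],
    [0,0,0],
    [0,0,0],
  ],
)

```text
clock: 11.95
position: [0.5926, -0.016, 0.0212]
ee_rot: [0.0, 0.999, -0.045, 0.002]
contact_force: [0.2, -0.1, -0.0]
width: 0.0499
gripper_force: 0.0
```

>>> send_rows(
  xyz=[
    [0,0,0],
    [0,0,0],
    [0,0,0],
    [0,0,0],
    [0,0,0],
  ],
  delta_rot=[
    [0,0,0],
    [0,0,0],
    [0,0,0],
    [0,0,0],
    [0,0,0],
  ],
  gripper=0.0,
  force=50,
)

```text
clock: 12.45
position: [0.5924, -0.0161, 0.0212]
ee_rot: [0.0, 0.999, -0.046, 0.002]
contact_force: [-0.5, 0.5, 6.3]
width: 0.0164
gripper_force: 51.6
```

Run:
```python
from h import *
s=readout.get_state();w=s['ee_rot'];r=R.from_quat([w[1],w[2],w[3],w[0]]);m=r.as_matrix()
print(s['position'],m.round(4),np.degrees(np.arctan2(m[1,0],m[0,0])),s['contact_force'],s['moment'],s['width'])
```

```text
[ 0.59238436 -0.01605256  0.02117769] [[ 9.958e-01 -9.130e-02  3.800e-03]
 [-9.130e-02 -9.958e-01 -4.000e-04]
 [ 3.900e-03  1.000e-04 -1.000e+00]] -5.239823261690123 [-0.49012638  0.46858621  6.2802063 ] [ 0.16149217  0.12398767 -0.02168034] 0.016385804626426945
```

>>> send_rows(
  xyz=[
    [0,0,0.015],
    [0,0,0.03],
    [0,0.0,0.04],
    [-0.01,0.03,0.04],
    [-0.01,0.03,0],
    [-0.01,0.03,0],
    [-0.01,0.03,0],
    [-0.01,0.03,0],
    [-0.01,0.03,0],
    [-0.01,0.03,0],
    [-0.01,0.03,0],
    [-0.01,0.03,0],
  ],
  delta_rot=[
    [0,0,0],
    [0,0,0],
    [0,0,6.5],
    [0,0,8],
    [0,0,8],
    [0,0,8],
    [0,0,8],
    [0,0,8],
    [0,0,8],
    [0,0,8],
    [0,0,8],
    [0,0,8],
  ],
)

```text
clock: 13.65
position: [0.5005, 0.254, 0.1433]
ee_rot: [-0.001, 0.801, 0.599, -0.0]
contact_force: [0.4, 0.4, -3.6]
width: 0.017
gripper_force: 50.4
```

>>> send_rows(
  xyz=[
    [-0.01,0.03,0],
    [-0.01,0.02,0],
    [-0.01,0.009,0],
    [-0.0085,0,-0.01],
    [0,0,-0.02],
    [0,0,-0.006],
    [0,0,0],
    [0,0,0],
    [0,0,0],
  ],
  delta_rot=[
    [0,0,8],
    [0,0,8],
    [0,0,8],
    [0,0,0],
    [0,0,0],
    [0,0,0],
    [0,0,0],
    [0,0,0],
    [0,0,0],
  ],
)

```text
clock: 14.55
position: [0.4643, 0.3123, 0.1092]
ee_rot: [-0.0, 0.661, 0.75, 0.002]
contact_force: [0.4, -0.0, -3.0]
width: 0.0166
gripper_force: 50.3
```

Run:
```python
from h import *
s=readout.get_state();w=s['ee_rot'];m=R.from_quat([w[1],w[2],w[3],w[0]]).as_matrix()
print(s['position'],m.round(4),np.degrees(np.arctan2(m[1,0],m[0,0])),s['contact_force'],s['moment'],s['width'])
t=grab('top');sc=grab('scene')
for n,c in(('top',cloud(t)),('scene',cloud(sc))):
  X,Y,Z=c[...,0],c[...,1],c[...,2]
  m=(X>.36)&(X<.58)&(Y>.2)&(Y<.43)&(Z>.085)&(Z<.107)
  p=c[m];r=cv2.minAreaRect(p[:,:2].astype(np.float32));print(n,m.sum(),r,np.median(p[:,2]))
  A=np.c_[p[:,:2]-p[:,:2].mean(0),np.ones(len(p))];print('slope',np.linalg.lstsq(A,p[:,2],rcond=None)[0])
a=t['color'][170:280,140:270];b=sc['color'][110:220,390:520]
cv2.imwrite('pics/over.png',cv2.resize(np.hstack([a,b])[...,::-1],None,fx=3,fy=3,interpolation=cv2.INTER_CUBIC))
```

```text
[0.46432555 0.31230763 0.10917557] [[-0.1255  0.9921  0.0013]
 [ 0.9921  0.1255  0.0029]
 [ 0.0027  0.0016 -1.    ]] 97.20923694086582 [ 0.3639082  -0.02387168 -3.04260938] [ 0.00215749  0.0300807  -0.00303829] 0.01657968697670576
top 1542 ((0.46387097239494324, 0.3101106882095337), (0.09045690298080444, 0.1810307651758194), 7.265692234039307) 0.09946024609874277
slope [0.00794737 0.00170734 0.09941683]
scene 1383 ((0.4679092466831207, 0.31287315487861633), (0.09326989203691483, 0.18197917938232422), 7.054039001464844) 0.09932434437977256
slope [-0.0111076   0.00057325  0.09913411]
```

View pics/over.png

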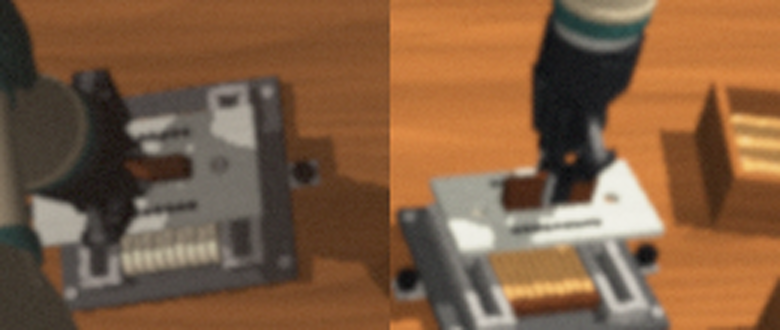

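The plate hovers level over the jig, squared to it and about 2 mm short in both jig x and y. Correcting and lowering to the stud tops.

>>> send_rows(
  xyz=[
    [-0.0022,0.0014,-0.01],
    [0,0,-0.01],
    [0,0,-0.004],
    [0,0,-0.002],
    [0,0,-0.001],
    [0,0,-0.001],
    [0,0,0],
    [0,0,0],
  ],
  delta_rot=[
    [0,0,0],
    [0,0,0],
    [0,0,0],
    [0,0,0],
    [0,0,0],
    [0,0,0],
    [0,0,0],
    [0,0,0],
  ],
)

```text
clock: 15.45
position: [0.4615, 0.3139, 0.0808]
ee_rot: [-0.001, 0.661, 0.751, 0.001]
contact_force: [0.2, 0.6, -3.5]
width: 0.0171
gripper_force: 50.4
```

>>> send_rows(
  xyz=[
    [0,0,-0.001],
    [0,0,-0.001],
    [0,0,-0.001],
    [0,0,0],
    [0,0,0],
  ],
  delta_rot=[
    [0,0,0],
    [0,0,0],
    [0,0,0],
    [0,0,0],
    [0,0,0],
  ],
)

```text
clock: 15.95
position: [0.4613, 0.3138, 0.0775]
ee_rot: [-0.001, 0.661, 0.751, 0.001]
contact_force: [-0.8, -0.3, -4.2]
width: 0.0168
gripper_force: 50.4
```

>>> send_rows(
  xyz=[
    [0,0,-0.001],
    [0,0,-0.001],
    [0,0,0],
    [0,0,0],
  ],
  delta_rot=[
    [0,0,0],
    [0,0,0],
    [0,0,0],
    [0,0,0],
  ],
)

```text
clock: 16.35
position: [0.4612, 0.3137, 0.0755]
ee_rot: [-0.001, 0.661, 0.751, 0.001]
contact_force: [0.0, 0.4, -3.7]
width: 0.0172
gripper_force: 50.4
```

Run:
```python
from h import *
s=readout.get_state();print(s['position'],s['contact_force'],s['moment'])
```

```text
[0.46124057 0.31374049 0.07547167] [ 0.03452736  0.42751454 -3.74636823] [-0.01508799 -0.03810234  0.00303064]
```

>>> send_rows(
  xyz=[
    [0,0,-0.001],
    [0,0,-0.001],
    [0,0,-0.001],
    [0,0,0],
  ],
  delta_rot=[
    [0,0,0],
    [0,0,0],
    [0,0,0],
    [0,0,0],
  ],
)

```text
clock: 16.75
position: [0.4612, 0.3137, 0.0724]
ee_rot: [-0.001, 0.661, 0.751, 0.001]
contact_force: [-1.0, -0.2, -4.5]
width: 0.0169
gripper_force: 50.4
```

Run:
```python
from h import *
s=readout.get_state();print(s['position'],s['contact_force'],s['moment'])
```

```text
[0.46115043 0.3137125  0.07235999] [-1.02274229 -0.1848423  -4.520519  ] [0.05703254 0.01338217 0.02014298]
```

>>> send_rows(
  xyz=[
    [0,0,-0.002],
    [0,0,-0.002],
    [0,0,-0.002],
    [0,0,-0.002],
    [0,0,-0.002],
    [0,0,-0.002],
    [0,0,0],
  ],
  delta_rot=[
    [0,0,0],
    [0,0,0],
    [0,0,0],
    [0,0,0],
    [0,0,0],
    [0,0,0],
    [0,0,0],
  ],
)

```text
clock: 17.45
position: [0.4611, 0.3137, 0.0602]
ee_rot: [-0.001, 0.661, 0.751, 0.001]
contact_force: [-0.5, 0.2, -3.9]
width: 0.0168
gripper_force: 50.4
```

>>> send_rows(
  xyz=[
    [0,0,-0.001],
    [0,0,-0.001],
    [0,0,0],
    [0,0,0],
  ],
  delta_rot=[
    [0,0,0],
    [0,0,0],
    [0,0,0],
    [0,0,0],
  ],
)

```text
clock: 17.85
position: [0.4613, 0.3138, 0.0586]
ee_rot: [-0.001, 0.661, 0.751, 0.001]
contact_force: [-0.1, -0.1, -4.2]
width: 0.0171
gripper_force: 50.4
```

>>> send_rows(
  xyz=[
    [0,0,-0.001],
    [0,0,-0.001],
    [0,0,0],
    [0,0,0],
    [0,0,0],
  ],
  delta_rot=[
    [0,0,0],
    [0,0,0],
    [0,0,0],
    [0,0,0],
    [0,0,0],
  ],
)

```text
clock: 18.35
position: [0.4614, 0.3138, 0.0572]
ee_rot: [-0.001, 0.661, 0.751, 0.001]
contact_force: [-2.4, -1.8, 4.8]
width: 0.0169
gripper_force: 51.6
```

On the rails: TCP 0.0572, so the underside is at about 0.040, with about 9 N of light contact. Holding a moment longer, then letting go.

>>> send_rows(
  xyz=[
    [0,0,0],
    [0,0,0],
  ],
  delta_rot=[
    [0,0,0],
    [0,0,0],
  ],
)

```text
clock: 18.55
position: [0.4614, 0.3139, 0.0572]
ee_rot: [-0.001, 0.661, 0.751, 0.001]
contact_force: [-1.3, -1.0, 6.2]
width: 0.017
gripper_force: 51.6
```

>>> send_rows(
  xyz=[
    [0,0,0],
    [0,0,0],
    [0,0,0],
    [0,0,0],
    [0,0,0.01],
    [0,0,0.03],
    [0,0,0.04],
    [0,0,0.04],
    [0,0,0.04],
    [0,0,0.03],
    [0,0,0],
    [0,0,0],
  ],
  delta_rot=[
    [0,0,0],
    [0,0,0],
    [0,0,0],
    [0,0,0],
    [0,0,0],
    [0,0,0],
    [0,0,0],
    [0,0,0],
    [0,0,0],
    [0,0,0],
    [0,0,0],
    [0,0,0],
  ],
  gripper=0.05,
)

```text
clock: 19.75
position: [0.4614, 0.3139, 0.2477]
ee_rot: [-0.0, 0.661, 0.751, 0.002]
contact_force: [-0.4, -0.5, -0.9]
width: 0.0503
gripper_force: 0.0
```

Run:
```python
from h import *
sc=grab('scene');c=cloud(sc);X,Y,Z=c[...,0],c[...,1],c[...,2]
m=(X>.38)&(X<.56)&(Y>.2)&(Y<.43)&(Z>.043)&(Z<.056);p=c[m]
print(m.sum(),cv2.minAreaRect(p[:,:2].astype(np.float32)),np.median(p[:,2]))
A=np.c_[p[:,:2]-p[:,:2].mean(0),np.ones(len(p))];print(np.linalg.lstsq(A,p[:,2],rcond=None)[0])
save(sc,'end.png',(380,120,540,240),5)
```

```text
1333 ((0.4592128396034241, 0.3137216866016388), (0.10547637939453125, 0.1828942596912384), 7.22649621963501) 0.04749630164118712
[0.00252256 0.00126106 0.04760106]
```

View pics/end.png

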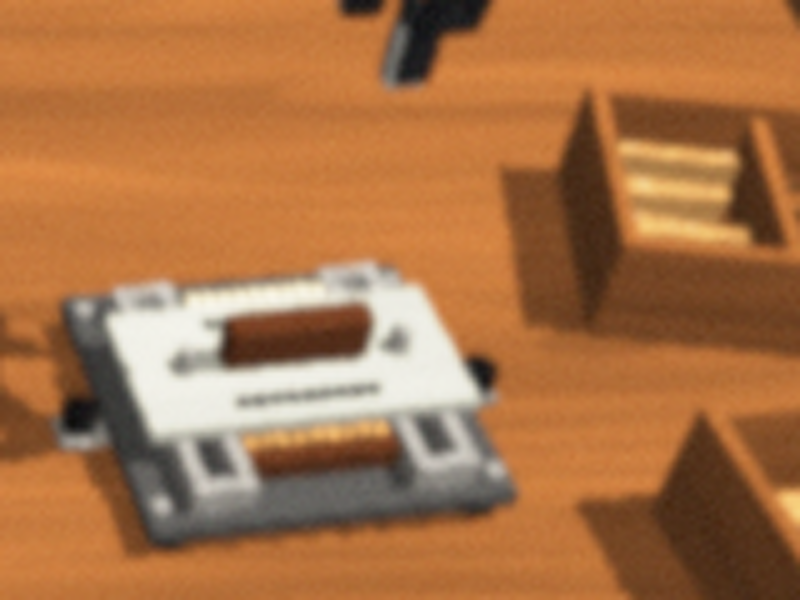

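The plate is flat on the rails (top face 0.0475 m, level). The studs show in its holes at (185,358) and (398,340), and the gripper is clear.

```bash
python3 -c "
from rig import order; print(order.sign_off())"
```

```text
the job is handed in; nothing more can be done
None
```

The long drill plate was laid flat on the mat, let go, then lowered onto the jig's rails over both studs and let go; the job is handed in at about 20 s with no verdict shown, and the holes dropped over the studs straight away, so no sliding was needed.

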